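Weigh two kiln posts and sort damp from dry

ROBOT

A 6-joint arm with a two-finger parallel gripper is mounted at the origin on the work surface. World frame = base frame: x ahead of the robot, y to its left, z up, the work surface at z = 0. Lengths are in m, angles in rad, forces in N, time in s.
With the tool pointing down it reaches from about 0.35 to 0.925 m from the base axis. Payload 6.4 kg.
Tool frame: the origin (TCP) lies at the very end of the fingers, on their centre line; the grasp point (between the pads) lies 19 mm behind it; z points along the fingers, y is the line along which they close (so a half turn about z gives the same grasp; the last joint's range is limited). The gripper opens to 85 mm and grips with 20 to 120 N. Pads are 22 mm wide; open, the fingers measure 114 mm over their backs; the gripper's body (76 mm by 85 mm) begins 54 mm behind the grasp point. The pads swing forward as they close: fully open they stand 13 mm farther back than shut.
Start: joints at [0.949, 0.245, 1.558, -0, 1.339, -0.174], TCP at [0.281, 0.586, 0.231] pointing down, gripper open.
Joint ranges: [-3.13, 3.13], [-1.02, 2.26], [0.13, 2.54], [-0.95, 4.09], [0.21, 2.88], [-2.74, 2.74]. Speed limits (rad/s): [2.57, 2.57, 3.14, 3.14, 3.14, 3.14].

INTERFACE

Orientations are given as a unit quaternion [w, x, y, z].
In Python, from plant import env, grab_frame, camera_model gives the robot as it stands. The module is installed in compiled form; this text tells all that it offers.
- The arm moves only by the tool send_rows, never from a script. Its argument "increments" is one flat list of numbers, 7 for each row, row after row: the turn, a rotation vector about the world's x, y, z in rad, then the shift along the world's x, y, z in m, then the closure, from 0 (fully open) to 1 (shut). In form: [wx, wy, wz, dx, dy, dz, gripper, wx, wy, wz, dx, dy, dz, gripper, ...]. A call has exactly 10 rows; each row shifts and turns the commanded pose from where the row before left it; what a row does not reach is not made up. A row lasts 1/10 s, in which the tool goes at most 50 mm and 8.59 degrees, less where a joint would pass 70% of its speed; a pose out of reach is approached as far as the arm can. A call is refused whole if a number of a shift passes 0.05 or a number of a turn 0.15, either way. A call with a gripper value outside its range is refused whole. The fingers move at their own pace and stop on an object; "newtons" is the grip in N (left out, the last holds). Time passes only in rows, so rows that do not move let the fingers close, or fill a call up. It gives the time, the measured TCP pose, the force, the opening and the grip force at its end, in the units of the state.
- env.get_obs(): the state, without advancing time (a new reading comes with each control period).
- grab_frame(name): name is "scene" or "top" or "wrist"; returns the picture (420x560x3 uint8, red, green, blue); there is no depth.
- camera_model(name): a dict with "mtx" (3x3 intrinsics, pixels), "extrinsics" (4x4, takes a point from camera to world coordinates). Camera axes: x right, y up, looking along -z (the intrinsics and any distortion apply to the point x, -y, -z); pixel columns grow to the right and rows downward; lengths in m; the calibration is good to about 2 mm. A picture is of the moment at which its call begins: read the wrist's pose just before it. camera_model takes no time and is no camera call; for the wrist camera it gives the pose at the moment of the call.
- env.sign_off(): hands the job in; it is judged then, once.
The state is a dict: "t": time; "joints": joint angles; "dq": joint speeds; "joint_efforts": joint torques, N m; "position": TCP position; "ee_rot": TCP orientation; "force": force on the tool from outside, world axes, zero at the start; "torque": the same for the moment, N m; "finger_gap": finger opening in m; "grasp_force": force on a finger pad.
Only numpy, scipy, OpenCV 4.12 (cv2) and the standard library are available. Lean on these libraries where they do the work, as an engineer would, in place of code of your own. Each camera call takes 0.05 s, during which the arm holds its last target. There are 200 camera calls.

TASK

Two look-alike bisque kiln posts lean in the wooden rack, and either or both may be damp and so too heavy. Stand one upright on the empty pan of the balance, let go and wait for the beam to settle: if it outweighs the brass weight (its pan sinks below level) stand it upright on the grey bucket lid to drain, otherwise stand it upright on the cedar ware board; only then weigh and sort the other the same way. Set them down gently, never let a post topple, and do not disturb the funnel stand, measuring cup or pitcher.

Things in the scene. Friction and masses are not known exactly. Their poses are not given: they have to be found in the camera images.
- post_1: ochre square kiln post, 44 x 44 x 150 mm long, 0.27 to 0.53 kg (hidden). Origin: centre of its lower end face; z along the post to its upper end, x and y square to its side faces. It starts leaning in the rack 32 degrees from vertical, upper end towards the rack's -x (the robot's side), its top 55 mm clear of the rack all round: grip it there across two side faces
- post_2: the other kiln post, same looks, size and axes as post_1, leaning in the same rack, parallel to it and 100 mm beside it
- rack: fixed sloping wooden rack, base 150 x 210 mm, about 100 mm high; origin at the base's underside, z up, x away from the robot, y across: posts at y = +50 and -50 mm, leaning towards -x, lower ends centred 34 mm above the table; dividers reaching 45 mm up along the posts lie between and outside them
- balance: fixed base of a green counter balance, 100 x 300 x 22 mm, with a white pointer plate up to 180 mm high at its middle; origin at the underside's centre, z up, y along the beam towards the empty pan; the pivot is 80 mm above the origin
- beam (a joint): tilt of the balance beam (rad): 0 level, +0.15 (stop) empty pan right down, -0.15 (stop) right up, where it rests while empty. Arm 130 mm, so the pan travels about 20 mm up and down from level; both pans stay level. A difference of 12 g from the brass weight reaches a stop; damped, settles in 1 to 3 s
- pan: the empty round steel pan, 124 mm across, at the +y end of the beam; origin on its hinge, 20 mm below its upper face; stays level as it goes up and down. Pressed up by about 4 N when empty, it yields downwards to a load. The other pan, 260 mm away, carries the brass weight (0.40 kg, 54 mm across, 68 mm high, fixed)
- pan_top (a point): centre of the empty pan's upper face (moves with the pan; 100 mm above the table when level)
- drain_lid: fixed grey plastic bucket lid, a flat disc 200 mm across, flat top 14 mm above the table, for damp (heavy) posts; origin at the underside's centre; room for two posts, for example 45 mm either side of the centre
- ware_board: fixed weathered cedar ware board, 130 (x) x 220 (y) x 16 mm, for dry (light) posts; origin at the underside's centre; room for two posts, for example at y = +45 and -45 mm
- funnel_stand: bystander: wide white enamel funnel in a wooden ring stand, 176 mm across, 214 mm high; origin at the underside's centre
- cup: bystander: stainless measuring cup, 76 mm across, 55 mm high, flat handle 70 mm long towards its +y; origin at the underside's centre
- pitcher: bystander: ochre bisque pitcher, 124 mm across the belly, 170 mm high, handle towards its +y; origin at the underside's centre
There are look-alikes about, which are no part of the job. What is shaped like the post_1 but green is not meant.

How it is judged:
By the outcome, as a careful person would: the job done as asked, in the order asked, and still so for the second after the job is handed in, with the robot touching nothing.
It also fails if it takes over 72 s, if anything falls off the work surface, if the arm or the gripper's body presses on something with over 40 N, if the wrist force passes 120 N, or if a joint passes its speed limit or range.

## Working session

There is one attempt and no reset: what is moved stays moved. The work goes in short steps, Python scripts to look and compute and a tool call to move; the robot and the scene stay as the last step left them, time stands still between calls to the robot, and variables do not carry over. Pictures are saved under pics/ and viewed, at most 10 in all, crops included, and the job is handed in when it is done.

Besides the shell and the picture viewer there is one more tool, called as a command line: name --argument value ..., lists and objects as JSON in quotes. send_rows: Moves the arm, as the interface text tells. Its arguments: {"type":"object","properties":{"increments":{"type":"array","items":{"type":"number"}},"newtons":{"type":"number"}},"required":["increments"]}

```bash
mkdir -p pics
python3 - <<'E'
from plant import env, grab_frame, camera_model
import cv2,numpy as np
for n in ["scene","top"]:
    f=grab_frame(n); cv2.imwrite(f"pics/{n}0.png",f[:,:,::-1]); c=camera_model(n); print(n,c)
o=env.get_obs(); print(o)
E
```

```text
scene {'mtx': array([[487.03047397,   0.        , 279.39046175],
       [  0.        , 487.03047397, 212.43474075],
       [  0.        ,   0.        ,   1.        ]]), 'extrinsics': array([[ 0.65473643, -0.63205741,  0.41451615,  1.03935379],
       [ 0.75573786,  0.55715973, -0.34414143, -0.43574719],
       [-0.01343457,  0.53858748,  0.84246248,  1.09986368],
       [ 0.        ,  0.        ,  0.        ,  1.        ]])}
top {'mtx': array([[506.86914935,   0.        , 275.5447136 ],
       [  0.        , 506.86914935, 209.36218447],
       [  0.        ,   0.        ,   1.        ]]), 'extrinsics': array([[ 0.08640318,  0.9736443 , -0.21107171,  0.31441574],
       [-0.99625121,  0.08534371, -0.01414145, -0.02045522],
       [ 0.0042449 ,  0.21150231,  0.97736828,  1.25007758],
       [ 0.        ,  0.        ,  0.        ,  1.        ]])}
{'t': 0.1, 'joints': array([ 9.48888318e-01,  2.45759648e-01,  1.55888008e+00,  5.25171512e-05,
        1.33867308e+00, -1.74079850e-01]), 'dq': array([-0.00066596, -0.00080717, -0.00271828, -0.00012099, -0.00119936,
        0.00035058]), 'joint_efforts': array([ 4.25605213e-04, -4.30671787e+01, -3.27129650e+01, -1.01286221e-04,
        2.78367348e-03, -4.06163269e-05]), 'position': array([0.28113891, 0.58551565, 0.23028711]), 'ee_rot': array([-3.56891536e-04,  2.22053511e-01,  9.75034101e-01, -7.82950216e-04]), 'force': array([-0.52182417,  0.17035114,  0.33892469]), 'torque': array([-0.00485618, -0.03650913,  0.03133892]), 'grasp_force': 0.0, 'finger_gap': 0.08530580260237626}
```

View pics/scene0.png

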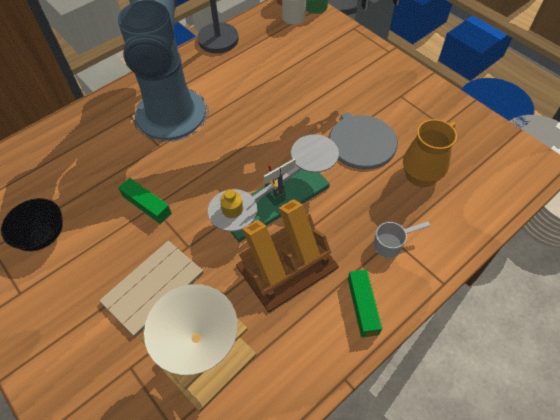

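View pics/top0.png

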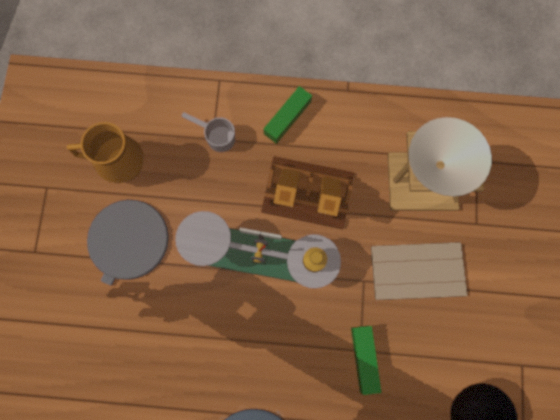

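The scene view shows two ochre posts in the rack at (265,255) and (300,235), the balance behind it, the lid at (363,140) and the board at (150,287). The funnel is at (190,330), the cup at (390,238) and the pitcher at (430,150). The top view shows the post tops at (285,196) and (330,205), the empty pan at (203,238), the lid at (127,238) and the board at (419,271).

Post candidates in the top view are ochre (285,196), ochre (330,205), green (288,114) and green (367,360). The two ochre ones in the rack match the description; the green blocks are decoys. An enlarged crop will confirm this.

```bash
cat > h.py <<'E'
import numpy as np,cv2
from plant import env,grab_frame,camera_model
def ray(n,u,v,c=None):
    c=c or camera_model(n);K=c["mtx"];E=c["extrinsics"]
    d=np.array([(u-K[0,2])/K[0,0],-(v-K[1,2])/K[1,1],-1.])
    return E[:3,3],E[:3,:3]@d
def onz(n,u,v,z,c=None):
    o,d=ray(n,u,v,c); return o+d*(z-o[2])/d[2]
def proj(n,P,c=None):
    c=c or camera_model(n);K=c["mtx"];E=c["extrinsics"]
    p=(np.atleast_2d(P)-E[:3,3])@E[:3,:3]; return np.c_[K[0,2]+K[0,0]*p[:,0]/-p[:,2],K[1,2]+K[1,1]*p[:,1]/p[:,2]]
def tri(a,b):
    A=np.zeros((3,3));B=np.zeros(3)
    for o,d in(a,b):
        d=d/np.linalg.norm(d);M=np.eye(3)-np.outer(d,d);A+=M;B+=M@o
    return np.linalg.solve(A,B)
E
python3 - <<'E'
import cv2,numpy as np
t=cv2.imread('pics/top0.png');s=cv2.imread('pics/scene0.png')
a=cv2.resize(t[150:235,255:365],None,fx=3.6,fy=3.6,interpolation=3)
b=cv2.resize(s[190:310,230:342],None,fx=3.5,fy=3.5,interpolation=3)
o=np.zeros((430,790,3),np.uint8);o[:a.shape[0],:a.shape[1]]=a;o[:b.shape[0],397:397+b.shape[1]]=b[:,:393]
cv2.imwrite('pics/crop0.png',o)
from h import *
def blob(img,mask,seed):
    n,l,st,ce=cv2.connectedComponentsWithStats(mask.astype(np.uint8))
    # component at/near seed
    k=l[seed[1],seed[0]]; m=(l==k).astype(np.uint8)
    c=max(cv2.findContours(m,0,2)[0],key=cv2.contourArea);return c
for nm,s0,z in [("pan",(203,238),.12),("lid",(127,230),.014),("board",(419,265),.016)]:
    ref=t[s0[1],s0[0]].astype(int); m=(np.abs(t.astype(int)-ref).max(2)<28)
    c=blob(t,m,s0); print(nm,ref,cv2.contourArea(c),cv2.minAreaRect(c),cv2.fitEllipse(c))
    if nm=="board":
        for p in cv2.boxPoints(cv2.minAreaRect(c)): print(onz("top",*p,z).round(4))
    else:
        P=np.array([onz("top",*p[0],z)[:2] for p in cv2.convexHull(c)],np.float32); print(cv2.minEnclosingCircle(P))
E
```

```text
pan [139 140 148] 2224.0 ((202.5, 238.0), (52.0, 53.0), 90.0) ((202.41128540039062, 237.9990997314453), (52.53398895263672, 54.218196868896484), 53.99748229980469)
((0.4787605106830597, 0.1541786938905716), 0.06170127913355827)
lid [102 104 107] 4952.0 ((125.9000015258789, 238.79998779296875), (77.36795043945312, 81.39286804199219), 63.43495178222656) ((125.64945983886719, 240.261474609375), (75.89088439941406, 85.12276458740234), 32.21766662597656)
((0.46661680936813354, 0.35937798023223877), 0.10888324677944183)
board [114 136 154] 4680.5 ((418.45001220703125, 270.3500061035156), (54.079345703125, 93.04253387451172), 87.51044464111328) ((416.68719482421875, 271.2056579589844), (62.64513397216797, 110.58307647705078), 89.50312805175781)
[ 0.5113 -0.2434  0.016 ]
[ 0.5412 -0.4711  0.016 ]
[ 0.41   -0.4778  0.016 ]
[ 0.3811 -0.2551  0.016 ]
```

View pics/crop0.png

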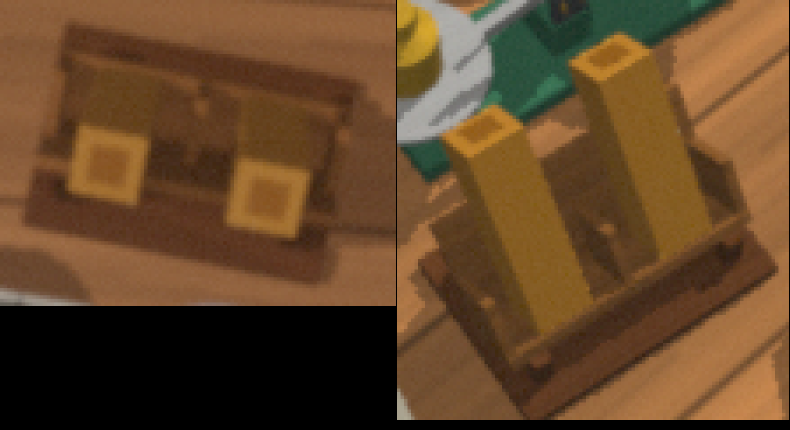

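The crop confirms two identical ochre posts leaning in the rack: in the top view their top faces are centred at about (285.3,195.3) and (328.9,204.7), in the scene view at about (292,208.6) and (256,228.6).

Run:
```python
from h import *
A=np.array([(80,125),(152,130),(139,206),(67,194)])/3.6+(255,150)
B=np.array([(233,157),(310,165),(298,241),(225,228)])/3.6+(255,150)
SA=np.array([(571,66),(626,33),(657,66),(601,95)])/3.5+(230-397/3.5,190)
SB=np.array([(445,143),(497,105),(530,137),(477,165)])/3.5+(230-397/3.5,190)
a=tri(ray("top",*A.mean(0)),ray("scene",*SA.mean(0)));b=tri(ray("top",*B.mean(0)),ray("scene",*SB.mean(0)))
print(a,b,b-a,np.linalg.norm(b-a), "yaw",np.degrees(np.arctan2((b-a)[0],-(b-a)[1])))
print("onz .161",onz("top",*A.mean(0),.161),onz("top",*B.mean(0),.161))
# rack base corners (top of base ~ z .01): crop
for p in [(68,22),(358,80),(320,283),(22,222)]: print(onz("top",p[0]/3.6+255,p[1]/3.6+150,.012).round(4))
# lid robust circle
t=cv2.imread('pics/top0.png');s=cv2.imread('pics/scene0.png')
for n,im,s0 in[("top",t,(127,225)),("scene",s,(363,138))]:
    hsv=cv2.cvtColor(im,cv2.COLOR_BGR2HSV);m=(hsv[...,1]<70).astype(np.uint8)
    m=cv2.morphologyEx(m,cv2.MORPH_OPEN,np.ones((9,9)))
    k,l=cv2.connectedComponents(m);c=max(cv2.findContours((l==l[s0[1],s0[0]]).astype(np.uint8),0,1)[0],key=cv2.contourArea)
    P=np.array([onz(n,*p[0],.014)[:2] for p in c])
    w=np.ones(len(P))
    for i in range(10):
        q=np.linalg.lstsq(np.c_[2*P,np.ones(len(P))]*w[:,None],(P**2).sum(1)*w,rcond=None)[0];r=np.sqrt(q[2]+q[:2]@q[:2]);e=np.hypot(*(P-q[:2]).T)-r;w=(abs(e)<max(.003,np.median(abs(e)))).astype(float)
    print("lid",n,q[:2],r,w.mean())
# other objects approx
for nm,u,v,z in[("pitcher",105,140,.17),("pitcher base",120,165,0.05),("cup",220,132,.055),("funnel",449,157,.2),("brass",315,258,.1),("platemid",260,248,.1)]:print(nm,onz("top",u,v,z).round(3))
# pan two-view ellipse centre
ce=[]
for n,im,s0 in[("top",t,(203,238)),("scene",s,(315,153))]:
    ref=im[s0[1],s0[0]].astype(int);m=(np.abs(im.astype(int)-ref).max(2)<28).astype(np.uint8);m=cv2.morphologyEx(m,cv2.MORPH_OPEN,np.ones((9,9)))
    k,l=cv2.connectedComponents(m);c=max(cv2.findContours((l==l[s0[1],s0[0]]).astype(np.uint8),0,1)[0],key=cv2.contourArea);e=cv2.fitEllipse(cv2.convexHull(c));print(e);ce.append(ray(n,*e[0]))
print("pan",tri(*ce))
```

```text
[ 0.58504052 -0.02249417  0.15520289] [ 0.57224579 -0.1204533   0.15439274] [-0.01279473 -0.09795913 -0.00081016] 0.0987944959068889 yaw -7.441443011432053
onz .161 [ 0.58280096 -0.02373479  0.161     ] [ 0.56985714 -0.12123872  0.161     ]
[0.7202 0.0137 0.012 ]
[ 0.6955 -0.1939  0.012 ]
[ 0.5479 -0.1756  0.012 ]
[0.5728 0.0328 0.012 ]
lid top [0.47595169 0.35468805] 0.09739042039878057 0.9156118143459916
lid scene [0.47595655 0.28599799] 0.15341033911431604 0.5
pitcher [0.673 0.39  0.17 ]
pitcher base [0.652 0.389 0.05 ]
cup [0.757 0.152 0.055]
funnel [ 0.69 -0.37  0.2 ]
brass [ 0.458 -0.103  0.1  ]
platemid [0.47  0.024 0.1  ]
((202.41458129882812, 238.01148986816406), (53.16114044189453, 54.840797424316406), 58.471256256103516)
((314.6045227050781, 152.45181274414062), (36.23228454589844, 47.03103256225586), 92.15323638916016)
pan [0.47818903 0.1540508  0.11974265]
```

Posts A (y≈-0.02) and B (y≈-0.12): the triangulated tops agree with the expected geometry, and the rack yaw is about -7.2°. I'm moving to pre-grasp over A.

send_rows --increments '[0,0,0.0323,0.013,-0.03,0.006,0,0,0,0.0323,0.013,-0.03,0.006,0,0,0,0.0323,0.013,-0.03,0.006,0,0,0,0.0323,0.013,-0.03,0.006,0,0,0,0.0323,0.013,-0.03,0.006,0,0,0,0.0323,0.013,-0.03,0.006,0,0,0,0.0323,0.013,-0.03,0.006,0,0,0,0.0323,0.013,-0.03,0.006,0,0,0,0.0323,0.013,-0.03,0.006,0,0,0,0.0323,0.013,-0.03,0.006,0]' --newtons 40

```text
t: 1.1
position: [0.4115, 0.2846, 0.2911]
ee_rot: [-0.0, 0.062, 0.998, -0.0]
force: [0.5, 0.3, -0.6]
finger_gap: 0.0854
grasp_force: 0.0
```

send_rows --increments '[-0.007,-0.0554,0,0.0136,-0.03,-0.005,0,-0.007,-0.0554,0,0.0136,-0.03,-0.005,0,-0.007,-0.0554,0,0.0136,-0.03,-0.005,0,-0.007,-0.0554,0,0.0136,-0.03,-0.005,0,-0.007,-0.0554,0,0.0136,-0.03,-0.005,0,-0.007,-0.0554,0,0.0136,-0.03,-0.005,0,-0.007,-0.0554,0,0.0136,-0.03,-0.005,0,-0.007,-0.0554,0,0.0136,-0.03,-0.005,0,-0.007,-0.0554,0,0.0136,-0.03,-0.005,0,-0.007,-0.0554,0,0.0136,-0.03,-0.005,0]'

```text
t: 2.1
position: [0.5475, -0.0153, 0.2409]
ee_rot: [0.276, 0.06, 0.959, -0.018]
force: [-0.1, 0.2, 0.2]
finger_gap: 0.0851
grasp_force: 0.0
```

```bash
cat >> h.py <<'E'
from scipy.spatial.transform import Rotation as R
def st():
    o=env.get_obs();r=R.from_quat(o["ee_rot"],scalar_first=True).as_matrix()
    print("t",round(o["t"],2),"p",o["position"].round(4),"y",r[:,1].round(3),"z",r[:,2].round(3),"F",o["force"].round(2),"T",o["torque"].round(2),"gap",round(o["finger_gap"],4),"gf",round(o["grasp_force"],1),"q",o["joints"].round(2));return o,r
E
python3 - <<'E'
from h import *
st();c=camera_model("wrist");f=grab_frame("wrist");cv2.imwrite("pics/w1.png",f[:,:,::-1]);st();print(c)
u=np.array([-.5257,.0662,.848])
print(proj("wrist",[[.584,-.023,.158],[.571,-.121,.158]],c))
E
```

```text
t 2.1 p [ 0.5475 -0.0153  0.2409] y [ 0.125  0.992 -0.001] z [ 0.527 -0.067 -0.847] F [-0.09  0.22  0.16] T [ 0.03  0.23 -0.02] gap 0.0851 gf 0.0 q [-0.27 -0.32  2.16  0.11  0.75 -1.78]
t 2.15 p [ 0.5474 -0.0183  0.239 ] y [ 0.128  0.992 -0.002] z [ 0.526 -0.07  -0.848] F [-0.93 -1.35 -1.85] T [-0.07  0.28 -0.  ] gap 0.0856 gf 0.0 q [-0.28 -0.32  2.16  0.11  0.75 -1.78]
{'mtx': array([[360.10417587,   0.        , 274.16272596],
       [  0.        , 360.10417587, 213.07419418],
       [  0.        ,   0.        ,   1.        ]]), 'extrinsics': array([[ 1.26024041e-01, -6.62137954e-01, -7.38709192e-01,
         4.14005936e-01],
       [ 9.92026734e-01,  8.34038309e-02,  9.44815314e-02,
         2.78597274e-03],
       [-9.48631277e-04, -7.44726212e-01,  6.67369440e-01,
         3.23580085e-01],
       [ 0.00000000e+00,  0.00000000e+00,  0.00000000e+00,
         1.00000000e+00]])}
[[268.12369596 200.08764866]
 [118.64793357 199.41237293]]
```

View pics/w1.png

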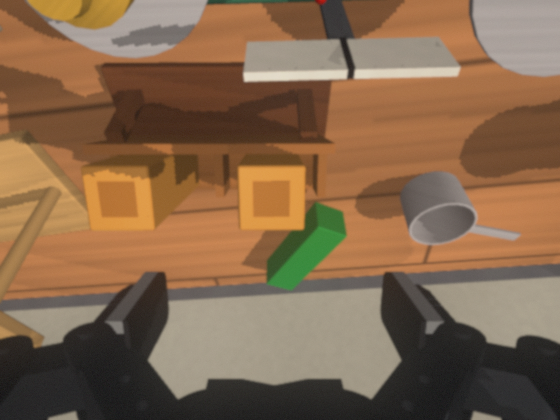

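The wrist view shows post A's top face centred at (272,197), B's at (119,196). They are within 3 px of the prediction, so I descend on A.

send_rows --increments '[0,0,0,0.006,-0.0005,-0.0123,0,0,0,0,0.006,-0.0005,-0.0123,0,0,0,0,0.006,-0.0005,-0.0123,0,0,0,0,0.006,-0.0005,-0.0123,0,0,0,0,0.006,-0.0005,-0.0123,0,0,0,0,0.006,-0.0005,-0.0123,0,0,0,0,0.006,-0.0005,-0.0123,0,0,0,0,0.006,-0.0005,-0.0123,0,0,0,0,0.006,-0.0005,-0.0123,0,0,0,0,0.006,-0.0005,-0.0123,0]' --newtons 60

```text
t: 3.15
position: [0.6073, -0.0189, 0.1173]
ee_rot: [0.275, 0.06, 0.96, -0.017]
force: [-0.4, 0.6, 0.9]
finger_gap: 0.0851
grasp_force: 0.0
```

send_rows --increments '[0,0,0,0,0,0,0.3,0,0,0,0,0,0,0.4,0,0,0,0,0,0,1,0,0,0,0,0,0,1,0,0,0,0,0,0,1,0,0,0,0,0,0,1,0,0,0,0,0,0,1,0,0,0,0,0,0,1,0,0,0,0,0,0,1,0,0,0,0,0,0,1]'

```text
t: 4.15
position: [0.6076, -0.0194, 0.1193]
ee_rot: [0.276, 0.06, 0.959, -0.018]
force: [-5.9, -2.9, 5.7]
finger_gap: 0.0437
grasp_force: 60.2
```

Run:
```python
from h import *
st()
```

```text
t 4.15 p [ 0.6076 -0.0194  0.1193] y [ 0.125  0.992 -0.001] z [ 0.527 -0.067 -0.847] F [-5.85 -2.88  5.69] T [-0.49  0.67 -0.34] gap 0.0437 gf 60.2 q [-0.24  0.03  2.1   0.14  0.46 -1.8 ]
```

send_rows --increments '[0,0,0,-0.0053,0.0007,0.0085,1,0,0,0,-0.0053,0.0007,0.0085,1,0,0,0,-0.0053,0.0007,0.0085,1,0,0,0,-0.0053,0.0007,0.0085,1,0,0,0,-0.0053,0.0007,0.0085,1,0,0,0,-0.0053,0.0007,0.0085,1,0,0,0,-0.0053,0.0007,0.0085,1,0,0,0,-0.0053,0.0007,0.0085,1,0,0,0,-0.0053,0.0007,0.0085,1,0,0,0,-0.0053,0.0007,0.0085,1]'

```text
t: 5.15
position: [0.5529, -0.0117, 0.2027]
ee_rot: [0.273, 0.06, 0.96, -0.017]
force: [-0.3, 0.2, -4.3]
finger_gap: 0.0432
grasp_force: 62.1
```

send_rows --increments '[0,0,0,0,0,0.02,1,0,0,0,0,0,0.02,1,0.0087,0.0693,0,0,0,0.01,1,0.0087,0.0693,0,0,0,0.01,1,0.0087,0.0693,0,0,0,0.01,1,0.0087,0.0693,0,0,0,0.01,1,0.0087,0.0693,0,0,0,0.01,1,0.0087,0.0693,0,0,0,0,1,0.0087,0.0693,0,0,0,0,1,0.0087,0.0693,0,0,0,0,1]'

```text
t: 6.15
position: [0.5535, -0.0119, 0.2931]
ee_rot: [-0.003, 0.062, 0.998, -0.0]
force: [0.2, -1.0, -4.3]
finger_gap: 0.0435
grasp_force: 62.0
```

send_rows --increments '[0,0,0,-0.0077,0.0168,0,1,0,0,0,-0.0077,0.0168,0,1,0,0,0,-0.0077,0.0168,0,1,0,0,0,-0.0077,0.0168,0,1,0,0,0,-0.0077,0.0168,0,1,0,0,0,-0.0077,0.0168,0,1,0,0,0,-0.0077,0.0168,0,1,0,0,0,-0.0077,0.0168,0,1,0,0,0,-0.0077,0.0168,0,1,0,0,0,-0.0077,0.0168,0,1]'

```text
t: 7.15
position: [0.4756, 0.1576, 0.2934]
ee_rot: [0.0, 0.062, 0.998, -0.0]
force: [0.5, -0.4, -3.8]
finger_gap: 0.0434
grasp_force: 62.0
```

Run:
```python
from h import *
st()
ims=[grab_frame(n)[:,:,::-1] for n in("scene","top","wrist")]
st()
a=cv2.resize(ims[0][60:260,220:400],None,fx=2.2,fy=2.2);b=cv2.resize(ims[2],None,fx=.71,fy=.71)
o=np.zeros((440,800,3),np.uint8);o[:440,:396]=a;o[:298,400:798]=b[:298,:398]
cv2.imwrite("pics/up1.png",o);cv2.imwrite("pics/up1s.png",ims[0])
```

```text
t 7.15 p [0.4756 0.1576 0.2934] y [ 0.123  0.992 -0.   ] z [-0. -0. -1.] F [ 0.52 -0.38 -3.8 ] T [ 0.04  0.05 -0.03] gap 0.0434 gf 62.0 q [ 0.09 -0.16  1.86 -0.    1.44 -1.35]
t 7.3 p [0.476  0.1573 0.2934] y [ 0.121  0.993 -0.   ] z [ 0. -0. -1.] F [ 0.53 -0.79 -2.58] T [-0.03 -0.05 -0.02] gap 0.0433 gf 62.0 q [ 0.09 -0.16  1.86 -0.    1.44 -1.36]
```

View pics/up1.png

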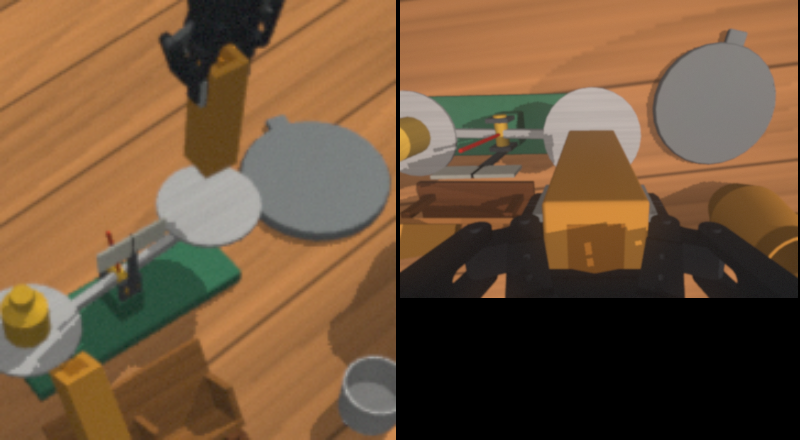

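Post A hangs upright in the gripper over the pan (scene crop (215,110), pan (210,205)). I'm lowering it.

send_rows --increments '[0,0,0,0.0002,-0.0003,-0.0058,1,0,0,0,0.0002,-0.0003,-0.0058,1,0,0,0,0.0002,-0.0003,-0.0058,1,0,0,0,0.0002,-0.0003,-0.0058,1,0,0,0,0.0002,-0.0003,-0.0058,1,0,0,0,0.0002,-0.0003,-0.0058,1,0,0,0,0.0002,-0.0003,-0.0058,1,0,0,0,0.0002,-0.0003,-0.0058,1,0,0,0,0.0002,-0.0003,-0.0058,1,0,0,0,0,0,-0.002,1]'

```text
t: 8.3
position: [0.4789, 0.1532, 0.2382]
ee_rot: [-0.001, 0.062, 0.998, -0.0]
force: [0.2, -1.1, -4.1]
finger_gap: 0.0436
grasp_force: 61.9
```

send_rows --increments '[0,0,0,0,0,-0.0015,1,0,0,0,0,0,-0.0015,1,0,0,0,0,0,-0.0015,1,0,0,0,0,0,-0.001,1,0,0,0,0,0,0,1,0,0,0,0,0,0,1,0,0,0,0,0,0,1,0,0,0,0,0,0,1,0,0,0,0,0,0,1,0,0,0,0,0,0,1]'

```text
t: 9.3
position: [0.4792, 0.1532, 0.2336]
ee_rot: [-0.0, 0.062, 0.998, -0.0]
force: [0.1, 0.4, -4.3]
finger_gap: 0.0436
grasp_force: 61.9
```

Run:
```python
from h import *
st();f=grab_frame("scene")[:,:,::-1];g=grab_frame("top")[:,:,::-1];st()
o=np.zeros((440,800,3),np.uint8);o[:440,:396]=cv2.resize(f[60:260,220:400],None,fx=2.2,fy=2.2);b=cv2.resize(g[150:300,100:230],None,fx=2.9,fy=2.9);o[:435,400:777]=b;cv2.imwrite("pics/dn1.png",o)
```

```text
t 9.3 p [0.4792 0.1532 0.2336] y [ 0.124  0.992 -0.   ] z [-0. -0. -1.] F [ 0.12  0.4  -4.26] T [ 0.02  0.01 -0.06] gap 0.0436 gf 61.9 q [ 0.08 -0.11  1.92 -0.    1.32 -1.36]
t 9.4 p [0.4792 0.1532 0.2336] y [ 0.124  0.992 -0.   ] z [-0. -0. -1.] F [-0.79 -0.19 -4.29] T [ 0.02 -0.03  0.02] gap 0.0436 gf 61.9 q [ 0.08 -0.11  1.92 -0.    1.32 -1.36]
```

View pics/dn1.png

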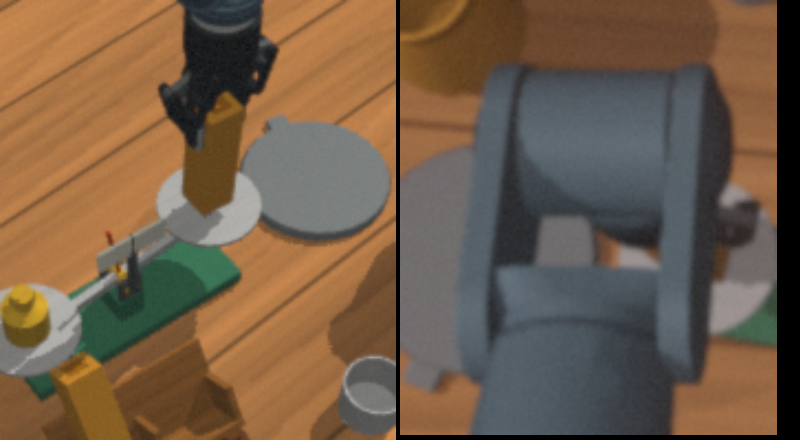

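Post A's bottom corner appears at scene (314.5,157.7), close to the pan. I'll work out the remaining gap.

Run:
```python
from h import *
for z in(.115,.12,.125,.13,.135): print(z,proj("scene",[[.4983,.1286,z]]))
```

```text
0.115 [[312.74437397 163.28173903]]
0.12 [[312.8310161  162.06099658]]
0.125 [[312.91824699 160.83195886]]
0.13 [[313.00607266 159.59454101]]
0.135 [[313.09449922 158.34865704]]
```

send_rows --increments '[0,0,0,0,0,-0.001,1,0,0,0,0,0,-0.001,1,0,0,0,0,0,-0.001,1,0,0,0,0,0,-0.001,1,0,0,0,0,0,0,1,0,0,0,0,0,0,1,0,0,0,0,0,0,1,0,0,0,0,0,0,1,0,0,0,0,0,0,1,0,0,0,0,0,0,1]'

```text
t: 10.4
position: [0.4793, 0.1532, 0.2296]
ee_rot: [-0.0, 0.062, 0.998, -0.0]
force: [0.3, -0.4, -4.0]
finger_gap: 0.0434
grasp_force: 61.9
```

send_rows --increments '[0,0,0,0,0,-0.001,1,0,0,0,0,0,-0.001,1,0,0,0,0,0,-0.001,1,0,0,0,0,0,-0.001,1,0,0,0,0,0,0,1,0,0,0,0,0,0,1,0,0,0,0,0,0,1,0,0,0,0,0,0,1,0,0,0,0,0,0,1,0,0,0,0,0,0,1]'

```text
t: 11.4
position: [0.4793, 0.1532, 0.2256]
ee_rot: [-0.0, 0.062, 0.998, -0.0]
force: [-0.5, 0.6, -3.6]
finger_gap: 0.0433
grasp_force: 61.9
```

Run:
```python
from h import *
f=grab_frame("scene")[:,:,::-1];st()
hsv=cv2.cvtColor(f,cv2.COLOR_BGR2HSV)
# lowest orange pixel of the post on the pan
m=cv2.inRange(hsv,(8,110,60),(28,255,255))[140:185,295:335];ys,xs=np.nonzero(m)
for c in range(300,330,3):
    y=np.nonzero(m[:,c-295])[0]; print(c, y.max()+140 if len(y) else None,end=' ')
```

```text
t 11.45 p [0.4792 0.1532 0.2256] y [ 0.124  0.992 -0.   ] z [-0. -0. -1.] F [ 0.04 -0.49 -4.01] T [ 0.    0.01 -0.03] gap 0.0432 gf 61.9 q [ 0.08 -0.1   1.93 -0.    1.31 -1.36]
300 None 303 149 306 153 309 156 312 159 315 157 318 156 321 174 324 176 327 180
```

send_rows --increments '[0,0,0,0,0,-0.001,1,0,0,0,0,0,-0.001,1,0,0,0,0,0,-0.001,1,0,0,0,0,0,0,1,0,0,0,0,0,0,1,0,0,0,0,0,0,1,0,0,0,0,0,0,1,0,0,0,0,0,0,1,0,0,0,0,0,0,1,0,0,0,0,0,0,1]'

```text
t: 12.45
position: [0.4793, 0.1532, 0.2226]
ee_rot: [-0.0, 0.062, 0.998, -0.0]
force: [-0.4, 0.5, -3.8]
finger_gap: 0.0433
grasp_force: 61.9
```

send_rows --increments '[0,0,0,0,0,-0.001,1,0,0,0,0,0,-0.001,1,0,0,0,0,0,-0.001,1,0,0,0,0,0,0,1,0,0,0,0,0,0,1,0,0,0,0,0,0,1,0,0,0,0,0,0,1,0,0,0,0,0,0,1,0,0,0,0,0,0,1,0,0,0,0,0,0,1]'

```text
t: 13.45
position: [0.4792, 0.1532, 0.2196]
ee_rot: [-0.0, 0.062, 0.998, -0.0]
force: [0.3, -0.8, -4.6]
finger_gap: 0.0436
grasp_force: 62.0
```

Run:
```python
from h import *
f=grab_frame("scene")[:,:,::-1];st()
cv2.imwrite("pics/s3.png",f)
b=cv2.resize(f[80:200,240:360],None,fx=5,fy=5,interpolation=2);cv2.imwrite("pics/dn2.png",b)
```

```text
t 13.5 p [0.4793 0.1532 0.2196] y [ 0.124  0.992 -0.   ] z [-0. -0. -1.] F [ 0.16 -0.4  -3.16] T [ 0.06 -0.04  0.07] gap 0.0438 gf 62.0 q [ 0.08 -0.09  1.94 -0.    1.3  -1.36]
```

View pics/dn2.png

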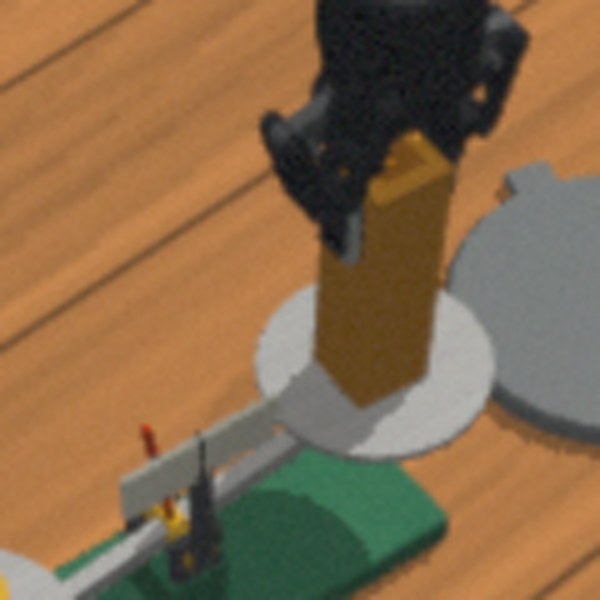

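The bottom corner is at about (312.4,161.6), z≈0.122, so 2–3 mm remain.

send_rows --increments '[0,0,0,0,0,-0.001,1,0,0,0,0,0,-0.001,1,0,0,0,0,0,0,1,0,0,0,0,0,0,1,0,0,0,0,0,0,1,0,0,0,0,0,0,1,0,0,0,0,0,0,1,0,0,0,0,0,0,1,0,0,0,0,0,0,1,0,0,0,0,0,0,1]'

```text
t: 14.5
position: [0.4793, 0.1533, 0.2177]
ee_rot: [-0.0, 0.062, 0.998, -0.0]
force: [0.2, 0.9, -0.4]
finger_gap: 0.0438
grasp_force: 61.6
```

send_rows --increments '[0,0,0,0,0,-0.001,1,0,0,0,0,0,-0.001,1,0,0,0,0,0,0,1,0,0,0,0,0,0,1,0,0,0,0,0,0,1,0,0,0,0,0,0,1,0,0,0,0,0,0,1,0,0,0,0,0,0,1,0,0,0,0,0,0,1,0,0,0,0,0,0,1]'

```text
t: 15.5
position: [0.4792, 0.1532, 0.2156]
ee_rot: [-0.0, 0.062, 0.998, -0.0]
force: [0.5, 1.9, 0.8]
finger_gap: 0.0434
grasp_force: 61.1
```

```bash
cat >> h.py <<'E'
def panfit(f):
    s0=(330,160);out=[]
    m=((f.max(2).astype(int)-f.min(2)<30)&(f.max(2)>95)).astype(np.uint8)[115:190,280:345]
    m=cv2.morphologyEx(m,cv2.MORPH_OPEN,np.ones((3,3)))
    ys,xs=np.nonzero(m);c=max(cv2.findContours(m,0,1)[0],key=cv2.contourArea)
    return cv2.boundingRect(c),[a+b for a,b in zip(cv2.fitEllipse(cv2.convexHull(c))[0],(280,115))]
E
python3 - <<'E'
from h import *
f=grab_frame("scene")[:,:,::-1];st()
for g in("scene0","up1s","s3"): print(g,panfit(cv2.imread(f"pics/{g}.png")))
print(panfit(f)); cv2.imwrite("pics/s4.png",f)
E
```

```text
t 15.55 p [0.4792 0.1532 0.2156] y [ 0.124  0.992 -0.   ] z [-0. -0. -1.] F [-0.04  0.99  0.27] T [ 0.66 -0.1   0.  ] gap 0.0433 gf 61.1 q [ 0.08 -0.09  1.94 -0.    1.29 -1.36]
scene0 ((1, 0, 64, 64), [323.44630432128906, 146.49292755126953])
up1s ((1, 0, 64, 64), [325.5613212585449, 145.8333511352539])
s3 ((1, 0, 64, 64), [325.0767517089844, 145.90665817260742])
((1, 0, 64, 64), [325.4433822631836, 146.05765533447266])
```

send_rows --increments '[0,0,0,0,0,0.001,1,0,0,0,0,0,0.001,1,0,0,0,0,0,0,0.45,0,0,0,0,0,0,0.4,0,0,0,0,0,0,0.35,0,0,0,0,0,0,0.25,0,0,0,0,0,0,0.15,0,0,0,0,0,0,0.15,0,0,0,0,0,0,0.15,0,0,0,0,0,0,0.15]'

```text
t: 16.55
position: [0.4792, 0.1532, 0.2176]
ee_rot: [-0.0, 0.062, 0.998, -0.0]
force: [-0.2, 0.4, -0.1]
finger_gap: 0.0725
grasp_force: 0.0
```

send_rows --increments '[0,0,0,0,0,0,0.15,0,0,0,0,0,0,0.15,0,0,0,0,0,0,0.15,0,0,0,0,0,0,0.15,0,0,0,0,0,0,0.15,0,0,0,0,0,0,0.15,0,0,0,0,0,0,0.15,0,0,0,0,0,0,0.15,0,0,0,0,0,0,0.15,0,0,0,0,0,0,0.15]'

```text
t: 17.55
position: [0.4793, 0.1532, 0.2176]
ee_rot: [-0.0, 0.062, 0.998, -0.0]
force: [0.4, 0.2, -0.3]
finger_gap: 0.0725
grasp_force: 0.0
```

send_rows --increments '[0,0,0,0,0,0,0.15,0,0,0,0,0,0,0.15,0,0,0,0,0,0,0.15,0,0,0,0,0,0,0.15,0,0,0,0,0,0,0.15,0,0,0,0,0,0,0.15,0,0,0,0,0,0,0.15,0,0,0,0,0,0,0.15,0,0,0,0,0,0,0.15,0,0,0,0,0,0,0.15]'

```text
t: 18.55
position: [0.4792, 0.1532, 0.2176]
ee_rot: [-0.0, 0.062, 0.998, -0.0]
force: [-0.0, 0.1, 0.5]
finger_gap: 0.0725
grasp_force: 0.0
```

Run:
```python
from h import *
f=grab_frame("scene")[:,:,::-1];st();cv2.imwrite("pics/s5.png",f)
o=np.zeros((600,800,3),np.uint8)
for i,g in enumerate(["scene0","s5"]):
    o[:,400*i:400*i+400]=cv2.resize(cv2.imread(f"pics/{g}.png")[80:230,245:345],None,fx=4,fy=4,interpolation=2)
cv2.imwrite("pics/cmp1.png",o)
```

```text
t 18.6 p [0.4792 0.1532 0.2176] y [ 0.124  0.992 -0.   ] z [-0. -0. -1.] F [1.02 0.48 0.01] T [ 0.01  0.08 -0.03] gap 0.0728 gf 0.0 q [ 0.08 -0.09  1.94 -0.    1.29 -1.36]
```

View pics/cmp1.png

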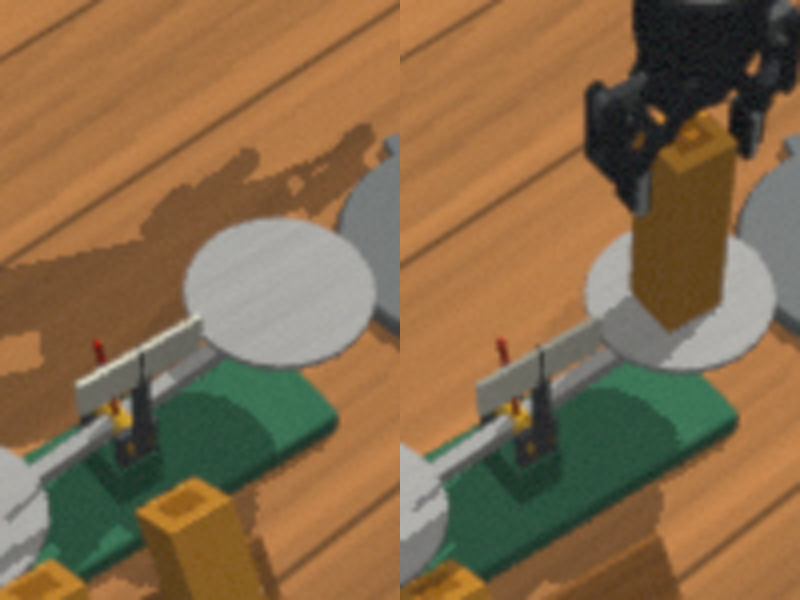

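The pan (crop ellipse centre about (680,295), formerly (280,292)) has barely moved from its upper stop. I'll give it another second and measure the needle shift to be sure it has settled.

send_rows --increments '[0,0,0,0,0,0,0.15,0,0,0,0,0,0,0.15,0,0,0,0,0,0,0.15,0,0,0,0,0,0,0.15,0,0,0,0,0,0,0.15,0,0,0,0,0,0,0.15,0,0,0,0,0,0,0.15,0,0,0,0,0,0,0.15,0,0,0,0,0,0,0.15,0,0,0,0,0,0,0.15]'

```text
t: 19.6
position: [0.4792, 0.1532, 0.2176]
ee_rot: [-0.0, 0.062, 0.998, -0.0]
force: [1.1, -0.1, -0.5]
finger_gap: 0.0726
grasp_force: 0.0
```

```bash
cat >> h.py <<'E'
def shift(a,b,u0,v0,u1,v1):
    # shift of template (from a) in b, sub-pixel by 8x upsampling
    g=lambda i:cv2.resize(i,None,fx=8,fy=8,interpolation=cv2.INTER_CUBIC)
    p=10;T=g(a[v0:v1,u0:u1]);S=g(b[v0-p:v1+p,u0-p:u1+p]);r=cv2.matchTemplate(S,T,cv2.TM_CCOEFF_NORMED);_,m,_,l=cv2.minMaxLoc(r)
    return (l[0]/8-p,l[1]/8-p,round(m,3))
BR=(217,188,247,212) # brass weight in scene
PR=(312,165,335,174) # pan's front rim
E
python3 - <<'E'
from h import *
f=grab_frame("scene")[:,:,::-1];cv2.imwrite("pics/s6.png",f)
a=cv2.imread("pics/scene0.png")
for g in("s3","s4","s5","s6"):
    b=cv2.imread(f"pics/{g}.png");print(g,"brass",shift(a,b,*BR),"rim",shift(a,b,*PR))
print("pan expected level",proj("scene",[.478,.154,.100])-proj("scene",[.478,.154,.1194]))
print("brass expected level",proj("scene",[.458,-.103,.12])-proj("scene",[.458,-.103,.10]))
E
```

```text
s3 brass (0.0, -0.25, 0.931) rim (0.375, 0.0, 0.962)
s4 brass (-0.25, -1.0, 0.903) rim (0.75, 0.75, 0.966)
s5 brass (-0.25, -1.125, 0.909) rim (0.625, 0.875, 0.973)
s6 brass (-0.375, -1.125, 0.905) rim (0.5, 1.0, 0.974)
pan expected level [[-0.35153722  4.74865598]]
brass expected level [[-0.78214418 -4.52529218]]
```

The pan moved only about 1 px of the 4.75 px it would show at level, and it is stable. So post A is lighter than the brass and goes to the ware board.

send_rows --increments '[0,0,0,0,0,0,0.4,0,0,0,0,0,0,1,0,0,0,0,0,0,1,0,0,0,0,0,0,1,0,0,0,0,0,0,1,0,0,0,0,0,0,1,0,0,0,0,0,0.004,1,0,0,0,0,0,0.012,1,0,0,0,0,0,0.02,1,0,0,0,0,0,0.02,1]'

```text
t: 20.65
position: [0.4785, 0.1533, 0.2739]
ee_rot: [-0.001, 0.062, 0.998, -0.0]
force: [0.2, -0.1, -3.5]
finger_gap: 0.0437
grasp_force: 62.0
```

send_rows --increments '[0,0,0,0,0,0.025,1,0,0,0,0,-0.01,0.025,1,0,0,0,0,-0.02,0.005,1,0,0,0,0,-0.035,0,1,0,0,0,0,-0.045,0,1,0,0,0,0,-0.045,0,1,0,0,0,0,-0.045,0,1,0,0,0,0,-0.045,0,1,0,0,0,0,-0.045,0,1,0,0,0,0,-0.045,0,1]'

```text
t: 21.65
position: [0.4786, -0.1832, 0.3288]
ee_rot: [-0.0, 0.062, 0.998, 0.0]
force: [0.4, 0.4, -4.9]
finger_gap: 0.0439
grasp_force: 62.0
```

Run:
```python
from h import *
st()
```

```text
t 21.65 p [ 0.4786 -0.1832  0.3288] y [0.124 0.992 0.   ] z [-0.001  0.    -1.   ] F [ 0.43  0.4  -4.93] T [ 0.04 -0.09  0.  ] gap 0.0439 gf 62.0 q [-0.59 -0.15  1.79  0.    1.5  -2.03]
```

send_rows --increments '[0,0,0,-0.002,-0.04,0,1,0,0,0,-0.002,-0.04,0,1,0,0,0,-0.002,-0.04,0,1,0,0,0,-0.002,-0.04,0,1,0,0,0,-0.002,-0.04,-0.01,1,0,0,0,-0.002,-0.025,-0.02,1,0,0,0,0,0,-0.03,1,0,0,0,0,0,-0.03,1,0,0,0,0,0,-0.03,1,0,0,0,0,0,-0.03,1]'

```text
t: 22.65
position: [0.467, -0.4064, 0.1773]
ee_rot: [-0.001, 0.062, 0.998, 0.0]
force: [1.4, 0.8, -4.4]
finger_gap: 0.0435
grasp_force: 62.6
```

send_rows --increments '[0,0,0,0,0,-0.02,1,0,0,0,0,0,-0.015,1,0,0,0,0,0,-0.01,1,0,0,0,0,0,-0.005,1,0,0,0,0,0,-0.003,1,0,0,0,0,0,-0.002,1,0,0,0,0,0,-0.0015,1,0,0,0,0,0,-0.0015,1,0,0,0,0,0,0,1,0,0,0,0,0,0,1]'

```text
t: 23.65
position: [0.4673, -0.4068, 0.1208]
ee_rot: [-0.0, 0.062, 0.998, -0.0]
force: [0.3, -0.5, -3.9]
finger_gap: 0.0433
grasp_force: 62.4
```

Run:
```python
from h import *
o,r=st();f=grab_frame("scene")[:,:,::-1]
cv2.imwrite("pics/bd1.png",cv2.resize(f[190:350,60:260],None,fx=3.5,fy=3.5,interpolation=2))
```

```text
t 23.65 p [ 0.4673 -0.4068  0.1208] y [ 0.124  0.992 -0.001] z [-0.    -0.001 -1.   ] F [ 0.25 -0.5  -3.94] T [-0.05  0.02  0.08] gap 0.0433 gf 62.4 q [-0.9   0.29  1.71 -0.    1.13 -2.34]
```

View pics/bd1.png

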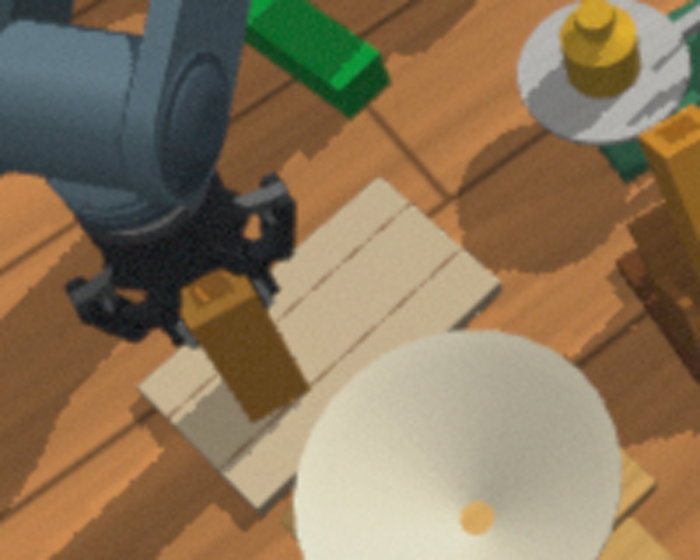

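The post is above the board's far half, with clear margin to every edge (foot at crop (280,400)). I'm creeping down to contact.

send_rows --increments '[0,0,0,0,0,-0.001,1,0,0,0,0,0,-0.001,1,0,0,0,0,0,0,1,0,0,0,0,0,0,1,0,0,0,0,0,0,1,0,0,0,0,0,0,1,0,0,0,0,0,0,1,0,0,0,0,0,0,1,0,0,0,0,0,0,1,0,0,0,0,0,0,1]'

```text
t: 24.7
position: [0.4676, -0.4072, 0.1199]
ee_rot: [0.0, 0.062, 0.998, -0.001]
force: [-1.5, 2.7, 6.4]
finger_gap: 0.0432
grasp_force: 63.1
```

send_rows --increments '[0,0,0,0,0,0.0008,1,0,0,0,0,0,0,1,0,0,0,0,0,0,0.4,0,0,0,0,0,0,0.3,0,0,0,0,0,0,0.15,0,0,0,0,0,0,0.1,0,0,0,0,0,0,0.1,0,0,0,0,0,0.02,0.1,0,0,0,0,0,0.03,0.1,0,0,0,0,0,0.03,0]'

```text
t: 25.7
position: [0.467, -0.4065, 0.1998]
ee_rot: [-0.001, 0.062, 0.998, 0.0]
force: [0.1, 0.1, 0.2]
finger_gap: 0.0856
grasp_force: 0.0
```

Run:
```python
from h import *
st()
```

```text
t 25.7 p [ 0.467  -0.4065  0.1998] y [0.124 0.992 0.   ] z [-0.001  0.001 -1.   ] F [0.06 0.14 0.22] T [-0.04 -0.   -0.06] gap 0.0856 gf 0.0 q [-0.9   0.2   1.67 -0.    1.27 -2.34]
```

send_rows --increments '[0,0,0,0.005,0.02,0.03,0,0,0,0,0.005,0.02,0.03,0,0,0,0,0.005,0.02,0.03,0,-0.01,-0.0792,0,0.007,0.033,0,0,-0.01,-0.0792,0,0.007,0.033,0,0,-0.01,-0.0792,0,0.007,0.033,0,0,-0.01,-0.0792,0,0.007,0.033,0,0,-0.01,-0.0792,0,0.007,0.033,0,0,-0.01,-0.0792,0,0.007,0.033,0,0,-0.01,-0.0792,0,0.007,0.033,0,0]'

```text
t: 26.7
position: [0.5313, -0.1146, 0.2898]
ee_rot: [0.277, 0.06, 0.959, -0.018]
force: [0.1, 0.2, 0.9]
finger_gap: 0.0856
grasp_force: 0.0
```

Run:
```python
from h import *
grab_frame("scene");st();c=camera_model("wrist");f=grab_frame("wrist")[:,:,::-1];st()
p=proj("wrist",[.571,-.1205,.157],c)[0];print(p)
hsv=cv2.cvtColor(f,cv2.COLOR_BGR2HSV)
w1=cv2.cvtColor(cv2.imread("pics/w1.png"),cv2.COLOR_BGR2HSV);print("ref colours",w1[205,92],w1[205,118],w1[185,170])
m=((hsv[...,2]>180)&(hsv[...,1]>120)&(hsv[...,0]>13)).astype(np.uint8)
n,l,s,ce=cv2.connectedComponentsWithStats(m)
for i in range(1,n):
    if s[i,4]>150: print(s[i],ce[i])
```

```text
t 26.75 p [ 0.5301 -0.1102  0.2875] y [0.121 0.993 0.003] z [ 0.528 -0.062 -0.847] F [-0.    1.83 -2.  ] T [0.09 0.26 0.03] gap 0.0853 gf 0.0 q [-0.51 -0.39  2.13  0.27  0.9  -2.08]
t 26.8 p [ 0.53   -0.1122  0.2878] y [0.121 0.993 0.   ] z [ 0.525 -0.064 -0.849] F [-0.   -0.32 -1.57] T [ 0.03  0.23 -0.02] gap 0.0851 gf 0.0 q [-0.52 -0.39  2.12  0.26  0.9  -2.08]
[265.51327578 159.10566589]
ref colours [ 16 175 218] [ 15 177 184] [ 16 176 149]
[   7  119  170   89 6056] [ 93.96268164 155.77262219]
[ 238  131   57   57 3135] [266.08484848 158.50909091]
[ 60 177  72  25 762] [100.72834646 191.40551181]
[ 71 200  52  13 313] [ 97.99361022 206.32268371]
[ 20 236  55  11 288] [ 48.81944444 241.46527778]
[ 45 244  75  49 699] [ 89.94849785 265.34477825]
```

Post B's top is at (266.5,159) against a predicted (265.5,159.1), so I descend and grip.

send_rows --increments '[0,0,0,0.0063,-0.0008,-0.0171,0,0,0,0,0.0063,-0.0008,-0.0171,0,0,0,0,0.0063,-0.0008,-0.0171,0,0,0,0,0.0063,-0.0008,-0.0171,0,0,0,0,0.0063,-0.0008,-0.0171,0,0,0,0,0.0063,-0.0008,-0.0171,0,0,0,0,0.0063,-0.0008,-0.0171,0,0,0,0,0.0063,-0.0008,-0.0171,0,0,0,0,0.0063,-0.0008,-0.0171,0,0,0,0,0.0063,-0.0008,-0.0171,0]'

```text
t: 27.8
position: [0.5948, -0.1248, 0.1179]
ee_rot: [0.275, 0.06, 0.959, -0.018]
force: [-0.9, 0.9, -0.1]
finger_gap: 0.0853
grasp_force: 0.0
```

send_rows --increments '[0,0,0,0,0,0,0.3,0,0,0,0,0,0,0.4,0,0,0,0,0,0,1,0,0,0,0,0,0,1,0,0,0,0,0,0,1,0,0,0,0,0,0,1,0,0,0,0,0,0,1,0,0,0,0,0,0,1,0,0,0,-0.0053,0.0007,0.0085,1,0,0,0,-0.0053,0.0007,0.0085,1]'

```text
t: 28.8
position: [0.5841, -0.1227, 0.1362]
ee_rot: [0.276, 0.06, 0.959, -0.018]
force: [6.4, -0.5, -4.5]
finger_gap: 0.0435
grasp_force: 63.2
```

Run:
```python
from h import *
st()
```

```text
t 28.8 p [ 0.5841 -0.1227  0.1362] y [ 0.125  0.992 -0.001] z [ 0.527 -0.068 -0.847] F [ 6.36 -0.53 -4.46] T [-0.06 -0.43  0.05] gap 0.0435 gf 63.2 q [-0.48 -0.03  2.12  0.36  0.54 -2.18]
```

send_rows --increments '[0,0,0,-0.0053,0.0007,0.0085,1,0,0,0,-0.0053,0.0007,0.0085,1,0,0,0,-0.0053,0.0007,0.0085,1,0,0,0,-0.0053,0.0007,0.0085,1,0,0,0,-0.0053,0.0007,0.0085,1,0,0,0,-0.0053,0.0007,0.0085,1,0,0,0,-0.0053,0.0007,0.0085,1,0,0,0,-0.0053,0.0007,0.0085,1,0,0,0,0,0,0.025,1,0,0,0,0,0,0.025,1]'

```text
t: 29.8
position: [0.5392, -0.1158, 0.2514]
ee_rot: [0.272, 0.06, 0.96, -0.017]
force: [0.5, 0.3, -3.5]
finger_gap: 0.0437
grasp_force: 63.6
```

send_rows --increments '[0.0087,0.0693,0,0,0,0.02,1,0.0087,0.0693,0,0,0,0.02,1,0.0087,0.0693,0,0,0,0.01,1,0.0087,0.0693,0,0,0,0.01,1,0.0087,0.0693,0,0,0.01,0,1,0.0087,0.0693,0,0,0.02,0,1,0.0087,0.0693,0,0,0.02,0,1,0.0087,0.0693,0,0,0.02,0,1,0,0,0,0,0.02,0,1,0,0,0,0,0.02,0,1]'

```text
t: 30.8
position: [0.5406, -0.0058, 0.3119]
ee_rot: [-0.002, 0.062, 0.998, -0.0]
force: [0.1, 0.3, -4.6]
finger_gap: 0.0432
grasp_force: 63.6
```

send_rows --increments '[0,0,0,-0.006,0.017,0,1,0,0,0,-0.006,0.017,0,1,0,0,0,-0.006,0.017,0,1,0,0,0,-0.006,0.017,0,1,0,0,0,-0.006,0.017,0,1,0,0,0,-0.006,0.017,0,1,0,0,0,-0.006,0.017,0,1,0,0,0,-0.006,0.017,0,1,0,0,0,-0.006,0.017,0,1,0,0,0,-0.006,0.017,0,1]'

```text
t: 31.8
position: [0.4799, 0.1638, 0.3127]
ee_rot: [-0.001, 0.062, 0.998, -0.001]
force: [-0.6, -0.2, -4.9]
finger_gap: 0.0435
grasp_force: 63.5
```

Run:
```python
from h import *
st()
```

```text
t 31.8 p [0.4799 0.1638 0.3127] y [ 0.125  0.992 -0.001] z [-0.002 -0.001 -1.   ] F [-0.64 -0.19 -4.91] T [-0.02 -0.01 -0.01] gap 0.0435 gf 63.5 q [ 0.11 -0.15  1.82 -0.    1.48 -1.34]
```

send_rows --increments '[0,0,0,0,-0.0055,-0.012,1,0,0,0,0,-0.0055,-0.015,1,0,0,0,0,0,-0.015,1,0,0,0,0,0,-0.015,1,0,0,0,0,0,-0.013,1,0,0,0,0,0,-0.01,1,0,0,0,0,0,-0.004,1,0,0,0,0,0,-0.001,1,0,0,0,0,0,0,1,0,0,0,0,0,0,1]'

```text
t: 32.8
position: [0.4817, 0.1523, 0.2292]
ee_rot: [0.001, 0.062, 0.998, -0.0]
force: [-0.5, -0.1, -5.1]
finger_gap: 0.0433
grasp_force: 63.7
```

send_rows --increments '[0,0,0,0,0,-0.001,1,0,0,0,0,0,-0.001,1,0,0,0,0,0,-0.001,1,0,0,0,0,0,-0.001,1,0,0,0,0,0,-0.001,1,0,0,0,0,0,-0.001,1,0,0,0,0,0,-0.001,1,0,0,0,0,0,0,1,0,0,0,0,0,0,1,0,0,0,0,0,0,1]'

```text
t: 33.8
position: [0.4813, 0.1522, 0.2214]
ee_rot: [-0.0, 0.062, 0.998, -0.0]
force: [0.1, 0.1, -4.6]
finger_gap: 0.0435
grasp_force: 63.7
```

Run:
```python
from h import *
f=grab_frame("scene")[:,:,::-1];st();cv2.imwrite("pics/s7.png",f)
a=cv2.imread("pics/scene0.png");print(shift(a,f,*BR),shift(a,f,*PR))
```

```text
t 33.85 p [0.4813 0.1522 0.2214] y [ 0.124  0.992 -0.001] z [-0.    -0.001 -1.   ] F [-0.44 -0.03 -4.29] T [ 0.03 -0.06  0.02] gap 0.0434 gf 63.7 q [ 0.08 -0.09  1.93 -0.    1.3  -1.36]
(0.0, -0.25, 0.941) (0.25, 0.125, 0.939)
```

send_rows --increments '[0,0,0,-0.0015,0,-0.001,1,0,0,0,-0.0015,0,-0.001,1,0,0,0,0,0,0,1,0,0,0,0,0,0,1,0,0,0,0,0,0,1,0,0,0,0,0,0,1,0,0,0,0,0,0,1,0,0,0,0,0,0,1,0,0,0,0,0,0,1,0,0,0,0,0,0,1]'

```text
t: 34.85
position: [0.4784, 0.1523, 0.2195]
ee_rot: [0.0, 0.062, 0.998, -0.0]
force: [1.8, 0.6, -0.7]
finger_gap: 0.0436
grasp_force: 64.1
```

send_rows --increments '[0,0,0,0,0,-0.001,1,0,0,0,0,0,-0.001,1,0,0,0,0,0,0,1,0,0,0,0,0,0,1,0,0,0,0,0,0,1,0,0,0,0,0,0,1,0,0,0,0,0,0,1,0,0,0,0,0,0,1,0,0,0,0,0,0,1,0,0,0,0,0,0,1]'

```text
t: 35.85
position: [0.4782, 0.1523, 0.2174]
ee_rot: [-0.0, 0.062, 0.998, -0.0]
force: [1.1, 1.6, -0.9]
finger_gap: 0.0433
grasp_force: 64.2
```

Contact at about 0.2195. I'm backing up 1 mm and releasing.

send_rows --increments '[0,0,0,0,0,0.001,1,0,0,0,0,0,0,1,0,0,0,0,0,0,0.45,0,0,0,0,0,0,0.4,0,0,0,0,0,0,0.35,0,0,0,0,0,0,0.25,0,0,0,0,0,0,0.15,0,0,0,0,0,0,0.15,0,0,0,0,0,0,0.15,0,0,0,0,0,0,0.15]'

```text
t: 36.85
position: [0.4782, 0.1522, 0.2184]
ee_rot: [-0.0, 0.062, 0.998, -0.0]
force: [-0.1, 0.4, -0.8]
finger_gap: 0.0726
grasp_force: 0.0
```

send_rows --increments '[0,0,0,0,0,0,0.15,0,0,0,0,0,0,0.15,0,0,0,0,0,0,0.15,0,0,0,0,0,0,0.15,0,0,0,0,0,0,0.15,0,0,0,0,0,0,0.15,0,0,0,0,0,0,0.15,0,0,0,0,0,0,0.15,0,0,0,0,0,0,0.15,0,0,0,0,0,0,0.15]'

```text
t: 37.85
position: [0.4782, 0.1522, 0.2184]
ee_rot: [-0.0, 0.062, 0.998, -0.0]
force: [-0.5, -0.1, -0.3]
finger_gap: 0.0727
grasp_force: 0.0
```

Run:
```python
from h import *
f=grab_frame("scene")[:,:,::-1];st();cv2.imwrite("pics/s8.png",f)
a=cv2.imread("pics/scene0.png");print(shift(a,f,*BR),shift(a,f,*PR))
```

```text
t 37.9 p [0.4782 0.1522 0.2184] y [ 0.124  0.992 -0.001] z [-0.    -0.001 -1.   ] F [ 0.03 -0.44 -0.17] T [ 0.04  0.03 -0.06] gap 0.0728 gf 0.0 q [ 0.08 -0.1   1.94 -0.    1.3  -1.36]
(-1.5, -9.5, 0.829) (0.5, 8.875, 0.826)
```

send_rows --increments '[0,0,0,0,0,0,0.15,0,0,0,0,0,0,0.15,0,0,0,0,0,0,0.15,0,0,0,0,0,0,0.15,0,0,0,0,0,0,0.15,0,0,0,0,0,0,0.15,0,0,0,0,0,0,0.15,0,0,0,0,0,0,0.15,0,0,0,0,0,0,0.15,0,0,0,0,0,0,0.15]'

```text
t: 38.9
position: [0.4782, 0.1522, 0.2184]
ee_rot: [-0.0, 0.062, 0.998, -0.0]
force: [-0.2, -0.4, 0.3]
finger_gap: 0.0724
grasp_force: 0.0
```

Run:
```python
from h import *
f=grab_frame("scene")[:,:,::-1];st();cv2.imwrite("pics/s9.png",f)
a=cv2.imread("pics/scene0.png");print(shift(a,f,*BR),shift(a,f,*PR))
```

```text
t 38.95 p [0.4782 0.1522 0.2184] y [ 0.124  0.992 -0.001] z [-0.    -0.001 -1.   ] F [-0.52  0.17  0.57] T [-0.01 -0.06  0.  ] gap 0.0728 gf 0.0 q [ 0.08 -0.1   1.94 -0.    1.3  -1.36]
(-1.5, -9.5, 0.828) (0.625, 8.875, 0.826)
```

The pan sank about 9 px, down to its lower stop, and is steady. Post B is too heavy, so it goes to the lid. I'm lowering to follow it, then regripping.

send_rows --increments '[0,0,0,0,0,-0.009,0.1,0,0,0,0,0,-0.009,0.1,0,0,0,0,0,-0.009,0.1,0,0,0,0,0,-0.006,0.1,0,0,0,0,0,0,0.4,0,0,0,0,0,0,1,0,0,0,0,0,0,1,0,0,0,0,0,0,1,0,0,0,0,0,0,1,0,0,0,0,0,0,1]'

```text
t: 39.95
position: [0.4784, 0.1522, 0.1857]
ee_rot: [0.0, 0.062, 0.998, -0.0]
force: [-0.4, 0.2, 1.4]
finger_gap: 0.0434
grasp_force: 63.5
```

send_rows --increments '[0,0,0,0,0,0.003,1,0,0,0,0,0,0.008,1,0,0,0,0,0,0.015,1,0,0,0,0,0,0.02,1,0,0,0,0,0,0.02,1,0,0,0,0,0,0.02,1,0,0,0,0,0,0.015,1,0,0,0,0,0,0.01,1,0,0,0,0,0.01,0,1,0,0,0,0,0.02,0,1]'

```text
t: 40.95
position: [0.478, 0.1822, 0.2958]
ee_rot: [-0.001, 0.063, 0.998, -0.001]
force: [-0.2, 0.7, -5.1]
finger_gap: 0.0434
grasp_force: 62.9
```

Run:
```python
from h import *
st()
```

```text
t 40.95 p [0.478  0.1822 0.2958] y [ 0.126  0.992 -0.001] z [-0.001 -0.001 -1.   ] F [-0.22  0.71 -5.11] T [ 0.06 -0.04 -0.01] gap 0.0434 gf 62.9 q [ 0.14 -0.13  1.83 -0.    1.44 -1.3 ]
```

send_rows --increments '[0,0,0,0,0.02,0,1,0,0,0,0,0.025,0,1,0,0,0,0,0.025,0,1,0,0,0,0,0.025,0,1,0,0,0,0,0.025,0,1,0,0,0,0,0.025,0,1,0,0,0,-0.001,0.018,0,1,0,0,0,-0.001,0.01,-0.01,1,0,0,0,0,0,-0.02,1,0,0,0,0,0,-0.025,1]'

```text
t: 41.95
position: [0.4763, 0.3556, 0.2406]
ee_rot: [0.0, 0.062, 0.998, -0.0]
force: [0.3, -0.0, -4.8]
finger_gap: 0.0432
grasp_force: 63.1
```

send_rows --increments '[0,0,0,0,0,-0.025,1,0,0,0,0,0,-0.025,1,0,0,0,0,0,-0.025,1,0,0,0,0,0,-0.02,1,0,0,0,0,0,-0.012,1,0,0,0,0,0,-0.005,1,0,0,0,0,0,-0.002,1,0,0,0,0,0,0,1,0,0,0,0,0,0,1,0,0,0,0,0,0,1]'

```text
t: 42.95
position: [0.4768, 0.3555, 0.1285]
ee_rot: [0.001, 0.062, 0.998, 0.0]
force: [0.6, 0.3, -4.5]
finger_gap: 0.0439
grasp_force: 62.8
```

send_rows --increments '[0,0,0,0,0,-0.001,1,0,0,0,0,0,-0.001,1,0,0,0,0,0,-0.001,1,0,0,0,0,0,0,1,0,0,0,0,0,0,1,0,0,0,0,0,0,1,0,0,0,0,0,0,1,0,0,0,0,0,0,1,0,0,0,0,0,0,1,0,0,0,0,0,0,1]'

```text
t: 43.95
position: [0.4763, 0.3552, 0.1244]
ee_rot: [-0.0, 0.062, 0.998, -0.0]
force: [0.4, 0.5, -4.7]
finger_gap: 0.0431
grasp_force: 62.8
```

Run:
```python
from h import *
st();f=grab_frame("scene")[:,:,::-1]
o=np.zeros((560,800,3),np.uint8);o[:,:400]=cv2.resize(f[60:200,300:400],None,fx=4,fy=4,interpolation=2);o[:525,400:]=cv2.resize(f[190:350,80:202],(400,525),interpolation=2);cv2.imwrite("pics/ld.png",o)
```

```text
t 43.95 p [0.4763 0.3552 0.1244] y [ 0.124  0.992 -0.001] z [-0.    -0.001 -1.   ] F [ 0.44  0.51 -4.67] T [-0.02 -0.02  0.05] gap 0.0431 gf 62.8 q [ 0.45  0.23  1.78 -0.    1.13 -1.  ]
```

View pics/ld.png

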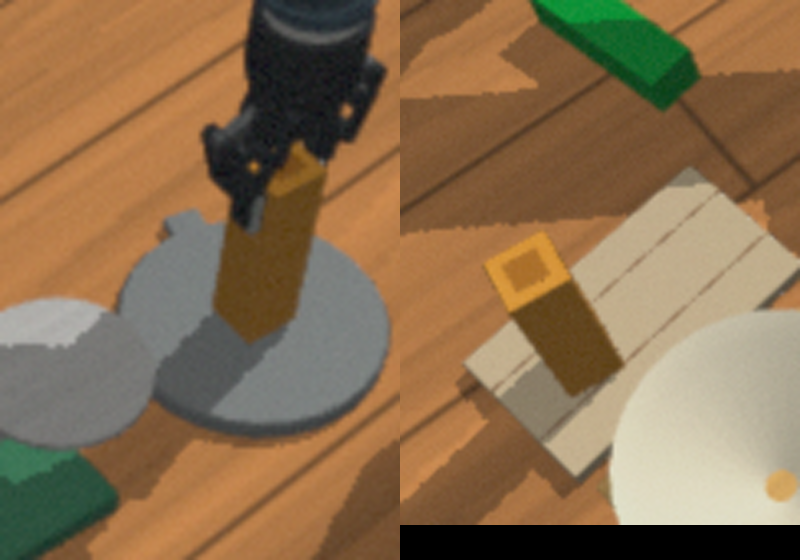

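Post B is over the middle of the lid (foot at crop (255,335)), and post A stands upright on the board (foot at (590,385)). I'm creeping down.

send_rows --increments '[0,0,0,0,0,-0.001,1,0,0,0,0,0,-0.001,1,0,0,0,0,0,-0.001,1,0,0,0,0,0,0,1,0,0,0,0,0,0,1,0,0,0,0,0,0,1,0,0,0,0,0,0,1,0,0,0,0,0,0,1,0,0,0,0,0,0,1,0,0,0,0,0,0,1]'

```text
t: 45.0
position: [0.4763, 0.3552, 0.1214]
ee_rot: [-0.0, 0.062, 0.998, -0.0]
force: [-0.5, 0.2, -5.2]
finger_gap: 0.0431
grasp_force: 62.8
```

send_rows --increments '[0,0,0,0,0,-0.0007,1,0,0,0,0,0,-0.0008,1,0,0,0,0,0,0,1,0,0,0,0,0,0,1,0,0,0,0,0,0,1,0,0,0,0,0,0,1,0,0,0,0,0,0,1,0,0,0,0,0,0,1,0,0,0,0,0,0,1,0,0,0,0,0,0,1]'

```text
t: 46.0
position: [0.4763, 0.3552, 0.1199]
ee_rot: [-0.0, 0.062, 0.998, -0.0]
force: [-0.6, -0.1, -3.9]
finger_gap: 0.0434
grasp_force: 62.8
```

send_rows --increments '[0,0,0,0,0,-0.0007,1,0,0,0,0,0,-0.0008,1,0,0,0,0,0,0,1,0,0,0,0,0,0,1,0,0,0,0,0,0,1,0,0,0,0,0,0,1,0,0,0,0,0,0,1,0,0,0,0,0,0,1,0,0,0,0,0,0,1,0,0,0,0,0,0,1]'

```text
t: 47.0
position: [0.4766, 0.3553, 0.1193]
ee_rot: [0.0, 0.062, 0.998, -0.0]
force: [-2.8, -1.7, 6.2]
finger_gap: 0.0431
grasp_force: 64.1
```

Contact. I'm easing off 0.8 mm, releasing and rising clear.

send_rows --increments '[0,0,0,0,0,0.0008,1,0,0,0,0,0,0,1,0,0,0,0,0,0,0.4,0,0,0,0,0,0,0.3,0,0,0,0,0,0,0.15,0,0,0,0,0,0,0.1,0,0,0,0,0,0,0.1,0,0,0,0,0,0.02,0.1,0,0,0,0,0,0.03,0.1,0,0,0,0,0,0.03,0]'

```text
t: 48.0
position: [0.4759, 0.355, 0.1996]
ee_rot: [-0.001, 0.062, 0.998, -0.001]
force: [0.3, -0.8, 0.4]
finger_gap: 0.0854
grasp_force: 0.0
```

send_rows --increments '[0,0,0,0,0,0.03,0,0,0,0,0,0,0.03,0,0,0,0,-0.02,0,0.02,0,0,0,0,-0.02,0,0,0,0,0,0,-0.02,0,0,0,0,0,0,-0.02,0,0,0,0,0,0,0,0,0,0,0,0,0,0,0,0,0,0,0,0,0,0,0,0,0,0,0,0,0,0,0]'

```text
t: 49.0
position: [0.3969, 0.3551, 0.2791]
ee_rot: [-0.0, 0.063, 0.998, -0.0]
force: [-0.0, 0.7, 0.6]
finger_gap: 0.0853
grasp_force: 0.0
```

Run:
```python
from h import *
st();f=grab_frame("scene")[:,:,::-1];cv2.imwrite("pics/end.png",f)
a=cv2.imread("pics/scene0.png")
for nm,w in dict(cup=(372,220,430,258),pitcher=(402,118,458,186),funnel=(144,288,240,372)).items():print(nm,shift(a,f,*w))
# post silhouettes: measured orange pixels inside predicted upright-post hull
hsv=cv2.cvtColor(f,cv2.COLOR_BGR2HSV);m=cv2.inRange(hsv,(8,100,40),(28,255,255))
X=np.array([.992,-.124]);Y=np.array([.124,.992])
for nm,c,z in[("A",(.467,-.407),.016),("B",(.476,.355),.014)]:
    P=[[*(np.array(c)+.022*(i*X+j*Y)),z+k] for i in(-1,1) for j in(-1,1) for k in(0,.15)]
    h=cv2.convexHull(proj("scene",P).astype(np.float32)).astype(int);k=np.zeros(m.shape,np.uint8);cv2.fillConvexPoly(k,h,1);print(nm,"filled",(m[k>0]>0).mean().round(3))
```

```text
t 49.0 p [0.3969 0.3551 0.2791] y [ 0.125  0.992 -0.001] z [-0.    -0.001 -1.   ] F [-0.02  0.68  0.62] T [-0.03  0.01  0.01] gap 0.0853 gf 0.0 q [ 0.52 -0.07  1.81 -0.    1.41 -0.93]
cup (0.0, 0.0, 0.998)
pitcher (0.0, 0.0, 0.993)
funnel (0.125, 0.0, 0.984)
A filled 0.969
B filled 0.934
```

Both posts match their upright outlines and the bystanders have not moved, so I'm handing in.

```bash
python3 -c "
from plant import env
print(env.sign_off())"
```

```text
the job is handed in; nothing more can be done
None
```

Both posts are sorted and the job is handed in: the first weighed lighter than the brass and stands upright on the cedar ware board, and the second outweighed it and stands upright on the grey lid. The funnel stand, cup and pitcher did not move, and it took 49 s of the 72 s allowed.

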